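# Unscrew the tested lamp and bed it in the last tray pocket

## Robot

A 7-joint arm with a two-finger parallel gripper is mounted at the origin on a cart in front of the work surface, level with it; the furniture and walls round the work are solid. World frame = base frame: x ahead of the robot, y to its left, z up, the work surface at z = 0. Lengths are in m, angles in rad, forces in N, time in s.
With the tool pointing down it reaches from about 0.425 to 1.025 m from the base axis. Payload 3.6 kg.
Tool frame: the origin (TCP) lies on the centre line of the jaws, within the pads' length; the fingertips stand 11 mm ahead of it and the grasp point (between the pads) lies 8 mm behind it; z points along the fingers, y is the line along which they close (so a half turn about z gives the same grasp; the last joint's range is limited). The gripper opens to 85 mm and grips with 20 to 120 N. Pads are 22 mm wide; open, the fingers measure 114 mm over their backs; the gripper's body (76 mm by 85 mm) begins 54 mm behind the grasp point. The pads swing forward as they close: fully open they stand 13 mm farther back than shut.
Start: joints at [1.075, 0.591, 0.048, 1.609, -0.033, 0.943, -0.034], TCP at [0.284, -0.667, 0.242] pointing down, gripper open.
Joint ranges: [-2.69, 2.69], [-0.47, 2.24], [-1.27, 1.36], [0.19, 2.51], [-1.53, 4.68], [0.08, 2.07], [-3.09, 3.09]. Speed limits (rad/s): [2.57, 2.57, 3.14, 3.14, 3.14, 3.14, 3.14].

## Interface

Orientations are given as a 3x3 rotation matrix whose columns are the frame's x, y, z axes.
In Python, from plant import telemetry, eyes, workorder gives the robot as it stands. The module is installed in compiled form; this text tells all that it offers.
- The arm moves only by the shell command python3 -m jog 'ROWS' [FORCE]. ROWS is a JSON object of lists of equal length, an entry for each row: "hand": the opening, from -1 (shut) to 1 (fully open), so that 0 is half open; "delta_pos": the shift along the tool's x, y, z in units of 400 mm (1.0 is 400 mm), a list of three; "twist": the turn, a rotation vector about the tool's x, y, z in units of 90 degrees (1.0 is 90 degrees), a list of three. In form: {"hand": [hand, ...], "delta_pos": [[tx, ty, tz], ...], "twist": [[ax, ay, az], ...]}. A call has 1 to 10 rows; each row shifts and turns the commanded pose from where the row before left it, along the tool's axes as they then stand; what a row does not reach is not made up. A row lasts 1/8 s, in which the tool goes at most 62.5 mm and 10.7 degrees, less where a joint would pass 70% of its speed; a pose out of reach is approached as far as the arm can. A call with a number of a shift or a turn outside -1 to 1 is refused whole. A call with a gripper value outside its range is refused whole. The fingers move at their own pace and stop on an object; FORCE is the grip in N (left out, the last holds). Time passes only in rows, so rows that do not move let the fingers close. It gives the time, the measured TCP pose, the force, the opening and the grip force at its end, in the units of the state.
- telemetry.get_state(): the state, without advancing time (a new reading comes with each control period).
- eyes.camera(name): name is "scene" or "top" or "wrist"; returns the picture (480x640x3 uint8, red, green, blue); there is no depth.
- eyes.camera_model(name): a dict with "fx", "fy", "cx", "cy" (pixels), "R" (3x3) and "t" (3): a world point X has camera coordinates R X + t. Camera axes: x right, y down, z forward; pixel columns grow to the right and rows downward; lengths in m; the calibration is good to about 2 mm. The wrist camera is an equidistant fisheye: a pixel r from the principal point sees the ray r / f radians off the axis. A picture is of the moment at which its call begins: read the wrist's pose just before it. camera_model takes no time and is no camera call; for the wrist camera it gives the pose at the moment of the call.
- workorder.job_done(): hands the job in; it is judged then, once.
Trained networks look in the newest picture that a camera, given by its name, has taken for a name from the list of things; names that differ only in an ending like _2 or _b are one class to them, and where a whole thing is asked for, a point or a joint stands for the part that bears it (a point fixed in the world has none). Each returns a list of dicts, best first, with "confidence" (0 to 1); they miss things now and then, are a little off and sometimes report something else, mostly with a low value. They report only what shows in the picture. A call takes as long as a camera call. They do not tell look-alikes from the thing itself.
- eyes.boxes_of(name, camera): "point" ([x, y, z] in m, in world coordinates, good to about 4 mm: the middle of the surface that is visible of it).
- eyes.silhouettes(name, camera): "region" (480x640 bool, what is visible of it).
- eyes.place_of(name, camera): "point" ([x, y, z] in m, in world coordinates, good to about 4 mm: a listed point, or the origin of a listed thing).
The state is a dict: "clock": time; "joints": joint angles; "dq": joint speeds; "joint_efforts": joint torques, N m; "eef_pos": TCP position; "tool_rot": TCP orientation; "wrist_force": force on the tool from outside, world axes, zero at the start; "torque": the same for the moment, N m; "opening": opening from 0.0 (shut) to 1.0 (fully open); "grip_force": force on a finger pad.
Only numpy, scipy, OpenCV 4.12 (cv2) and the standard library are available. Lean on these libraries where they do the work, as an engineer would, in place of code of your own. Each camera call takes 0.05 s, during which the arm holds its last target. There are 200 camera calls.

## Task

The lamp on the tester has passed: unscrew it from the slanted lampholder (anticlockwise, regripping as you need, until it lifts free) and set it upright, cap down, into the one empty pocket of the pulp tray. Lower it gently, so that it is neither dropped nor pressed hard on the tray, leave it fully bedded, and do not disturb the other five lamps.

Things in the scene. Friction and masses are not known exactly. Their poses are not given: they have to be found in the camera images.
- lamp_mid (a point): Lamp under test: opal white globe lamp, 45 mm wide, 80.5 mm long, 40 to 75 g. The point is on its axis, mid-way along a straight band (12 mm long, 45 mm wide) between two half-balls: grip it here. z runs from cap to crown: crown 28.5 mm beyond the point, cap tip 52 mm behind. At the start it leans about 30 degrees towards the robot.
- lamp: The same lamp, origin at its cap tip, z towards the crown. From the tip: aluminium quick-turn cap (16 mm core, 20 mm long), neck 24 mm wide at 20 to 28 mm, then the globe. Two opposite thread lugs, 3 to 6 mm from the tip and 23.5 mm over both, lie along its x axis. Unscrewing takes 1.65 to 2.0 rad from the start; 0.3 rad farther is a stop. It turns easily and does not rise.
- tester: Grey tester box, fixed to the bench left or right of the tray: 170 mm wide, 150 mm deep, 48 mm high in front, 118 mm behind. The origin is the middle of its sloping top face, z square to that face: 25 degrees from vertical, leaning to the box's front, which roughly faces the robot.
- socket (a point): Centre of the mouth of the white lampholder (36 mm across) on the tester, 28 mm out from the sloping face; axes as the tester's. The screwed-in lamp is roughly in line (up to 5 degrees of play), lamp_mid 26 mm above. It lifts free along z when turned anticlockwise (seen from the crown) until lamp x and socket x are parallel, either way round, within 0.2 rad; no pull frees it before.
- tray: Grey-brown moulded pulp tray, fixed to the bench, 198 x 286 mm, 44 mm high, origin under its centre, z up, 2 x 3 pockets at 88 mm pitch (rows of three along y).
- pocket (a point): Centre of the mouth of the one empty pocket (which one varies), level with the tray's top, z up. A conical dimple, 42 mm wide at the top, 33 mm below, over a 32 mm well, 36 mm deep, for the cap; the globe beds on the cone. Bedded, lamp_mid is 16 mm above this point, so fingertips may be at most 14 mm below lamp_mid. Neighbouring lamps are 88 mm away.
- lamp_1_mid (a point): lamp_1 stands cap down in one of the tray's other pockets, same shape and size as the lamp under test; this point lies at its band's mid-height. Leave it where it is.
- lamp_2_mid (a point): lamp_2 stands cap down in one of the tray's other pockets, same shape and size as the lamp under test; this point lies at its band's mid-height. Leave it where it is.
- lamp_3_mid (a point): lamp_3 stands cap down in one of the tray's other pockets, same shape and size as the lamp under test; this point lies at its band's mid-height. Leave it where it is.
- lamp_4_mid (a point): lamp_4 stands cap down in one of the tray's other pockets, same shape and size as the lamp under test; this point lies at its band's mid-height. Leave it where it is.
- lamp_5_mid (a point): lamp_5 stands cap down in one of the tray's other pockets, same shape and size as the lamp under test; this point lies at its band's mid-height. Leave it where it is.
Things that resemble listed ones, but are neither listed nor needed, are in the scene too. Leave any green or purple look-alike of the lamp alone.

How it is judged:
By the outcome, as a careful person would: the job done as asked, in the order asked, and still so for the second after the job is handed in, with the robot touching nothing.
It also fails if it takes over 61 s, if anything falls off the work surface, if the arm or the gripper's body presses on something with over 40 N, if the wrist force passes 120 N, or if a joint passes its speed limit or range.

## Working session

There is one attempt and no reset: what is moved stays moved. The work goes in short steps, Python scripts to look and compute and a shell command to move; the robot and the scene stay as the last step left them, time stands still between calls to the robot, and variables do not carry over. Pictures are saved under pics/ and viewed, at most 10 in all, crops included, and the job is handed in when it is done.

```bash
mkdir -p pics; python3 - <<'E'
from plant import telemetry, eyes
import cv2, numpy as np
np.set_printoptions(precision=4,suppress=True)
s=telemetry.get_state()
for k in ['clock','eef_pos','tool_rot','opening','joints']: print(k,np.array(s[k]))
ims=[]
for c in ['scene','top']:
    im=eyes.camera(c); ims.append(cv2.resize(im,(400,300)))
    cv2.imwrite(f'pics/{c}0.png',im[:,:,::-1])
    for n in ['lamp_mid','socket','tester','tray','pocket','lamp']:
        for d in eyes.place_of(n,c)[:7]: print(c,n,np.array(d['point']),round(d['confidence'],2))
E
```

```text
clock 0.0
eef_pos [ 0.2839 -0.6662  0.2411]
tool_rot [[ 0.92    0.392  -0.001 ]
 [ 0.392  -0.92    0.002 ]
 [-0.0001 -0.0023 -1.    ]]
opening 1.0017553422746603
joints [ 1.0745  0.5921  0.0483  1.6099 -0.0333  0.9427 -0.0337]
scene lamp_mid [ 0.5297 -0.1851  0.1303] 0.93
scene lamp_mid [ 0.3428 -0.0844  0.0256] 0.9
scene lamp_mid [ 0.384  -0.2016  0.0201] 0.76
scene lamp_mid [ 0.4099 -0.3202  0.0197] 0.62
scene socket [ 0.542  -0.1809  0.1069] 0.92
scene tester [ 0.5534 -0.1822  0.0805] 0.72
scene tray [0.5179 0.1613 0.0005] 0.92
scene pocket [0.4574 0.2407 0.0407] 0.38
scene lamp [ 0.3323 -0.1804  0.0188] 0.76
scene lamp [ 0.5535 -0.1786  0.0822] 0.74
scene lamp [ 0.3462 -0.0292  0.0183] 0.63
scene lamp [ 0.3632 -0.3373  0.0173] 0.62
scene lamp [ 0.5567 -0.1837  0.0811] 0.16
top lamp_mid [ 0.5321 -0.1809  0.1319] 0.81
top lamp_mid [ 0.381  -0.1986  0.0251] 0.7
top lamp_mid [ 0.4089 -0.3163  0.0231] 0.63
top lamp_mid [ 0.3452 -0.0795  0.0255] 0.61
top tester [ 0.5589 -0.1823  0.0817] 0.7
top tester [0.4973 0.0648 0.0597] 0.6
top tray [ 0.5217  0.1602 -0.0027] 0.92
top pocket [0.4569 0.2391 0.0439] 0.48
top lamp [ 0.348  -0.028   0.0179] 0.96
top lamp [ 0.5529 -0.1855  0.0844] 0.86
top lamp [ 0.3629 -0.3375  0.012 ] 0.6
top lamp [0.4569 0.2391 0.042 ] 0.16
```

View pics/scene0.png

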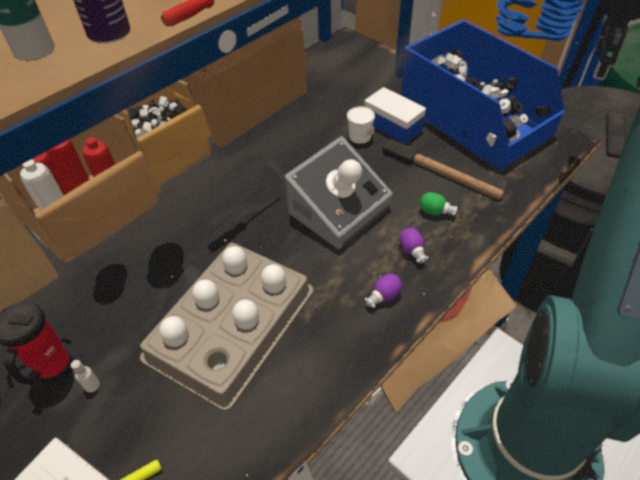

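View pics/top0.png

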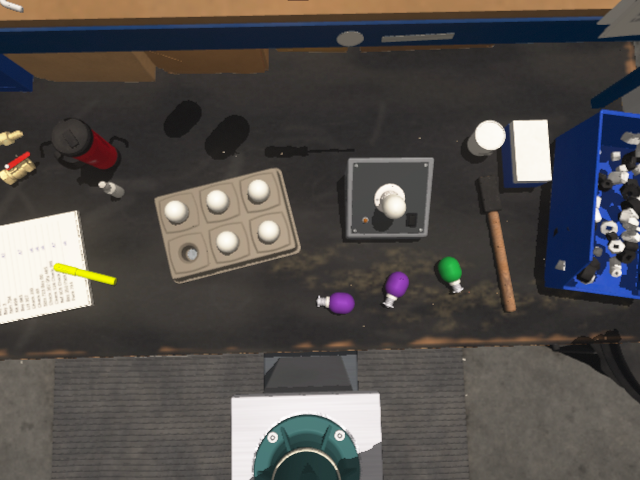

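The scene shows the lamp on the tester at about (347,172). The top view shows it at (394,205), and the empty pocket at (190,253), the near-left pocket. The green and purple look-alikes lie on the bench in front. Next I fit the tester's pose to its silhouettes.

```bash
cat > h.py <<'E'
from plant import telemetry, eyes
import cv2, numpy as np
from scipy.spatial.transform import Rotation as Ro
np.set_printoptions(precision=4,suppress=True)
def proj(m,X):
    c=np.atleast_2d(X)@np.array(m['R']).T+np.array(m['t'])
    return np.c_[m['fx']*c[:,0]/c[:,2]+m['cx'],m['fy']*c[:,1]/c[:,2]+m['cy']]
def frame(z,xh):
    z=z/np.linalg.norm(z); x=xh-z*(xh@z); x/=np.linalg.norm(x); return np.c_[x,np.cross(z,x),z]
def goto(p,R,n=None):
    """print the remaining move in row units: shift first (tool axes now) then turn"""
    s=telemetry.get_state(); P=np.array(s['eef_pos']); R0=np.array(s['tool_rot'])
    d=R0.T@(p-P); w=Ro.from_matrix(R0.T@R).as_rotvec()
    print('P',P,'shift units',d/.4,'twist units',w/(np.pi/2),'rows>=',np.linalg.norm(d)/.0625,np.degrees(np.linalg.norm(w))/10.7)
    if n:
        for i in range(n):
            Ri=R0@Ro.from_rotvec(w*i/n).as_matrix(); print((Ri.T@(p-P)/n/.4).round(3), (w/n/(np.pi/2)).round(3))
def st():
    s=telemetry.get_state()
    for k in ['clock','joints','eef_pos','wrist_force','torque','opening','grip_force']: print(k,np.array(s[k]))
    return s
E
python3 - <<'E'
from h import *
from scipy.optimize import minimize
ms={}
for c in ['scene','top']:
    eyes.camera(c); r=eyes.silhouettes('tester',c)
    M=r[0]['region'].astype(np.uint8); print(c,r[0]['confidence'],M.sum())
    h=cv2.convexHull(cv2.findNonZero(M)); H=np.zeros_like(M); cv2.fillConvexPoly(H,h,1)
    ms[c]=(eyes.camera_model(c),H)
def verts(x,y,a):
    v=np.array([[sx*.075,sy*.085,z] for sx in(-1,1) for sy in(-1,1) for z in (0,.048 if sx<0 else .118)])
    return v@Ro.from_euler('z',a).as_matrix().T+[x,y,0]
def cost(q):
    c=0
    for m,H in ms.values():
        p=cv2.convexHull((proj(m,verts(*q))*16).astype(np.int32))
        I=np.zeros_like(H); cv2.fillConvexPoly(I,p,1,shift=4); c+=(I!=H).sum()/H.sum()
    return c
for a0 in(-.1,0,.1):
    r=minimize(cost,[.556,-.182,a0],method='Nelder-Mead',options=dict(initial_simplex=np.array([.556,-.182,a0])+[[0,0,0],[.01,0,0],[0,.01,0],[0,0,.1]]))
    print(r.x,r.fun)
x,y,a=r.x
z=Ro.from_euler('z',a).as_matrix()@[-np.sin(np.radians(25)),0,np.cos(np.radians(25))]
mid=np.array([x,y,.083])+.054*z; print('z',z,'mid',mid)
a=np.radians(14); R=frame(-z,np.array([np.cos(a),np.sin(a),0])); goto(mid+.13*z,R,10)
E
```

```text
scene 0.77 6970
top 0.71 6472
[ 0.5545 -0.1822 -0.0233] 0.05588613015133549
[ 0.5544 -0.182  -0.0224] 0.05614966948458097
[ 0.554  -0.1823 -0.0252] 0.05723248616139169
z [-0.4225  0.0106  0.9063] mid [ 0.5312 -0.1817  0.1319]
P [ 0.2842 -0.667   0.2423] shift units [ 0.9187 -0.931  -0.0187] twist units [-0.0984  0.26    0.0828] rows>= 8.37157398802262 2.4396069356194565
[ 0.092 -0.093 -0.002] [-0.01   0.026  0.008]
[ 0.091 -0.094  0.   ] [-0.01   0.026  0.008]
[ 0.089 -0.095  0.003] [-0.01   0.026  0.008]
[ 0.088 -0.097  0.005] [-0.01   0.026  0.008]
[ 0.086 -0.098  0.007] [-0.01   0.026  0.008]
[ 0.085 -0.099  0.009] [-0.01   0.026  0.008]
[ 0.083 -0.1    0.011] [-0.01   0.026  0.008]
[ 0.081 -0.102  0.012] [-0.01   0.026  0.008]
[ 0.08  -0.103  0.014] [-0.01   0.026  0.008]
[ 0.078 -0.104  0.016] [-0.01   0.026  0.008]
```

```bash
python3 -m jog '{"hand":[1,1,1,1,1,1,1,1,1,1],"delta_pos":[[0.092,-0.093,0],[0.091,-0.094,0],[0.089,-0.095,0.003],[0.088,-0.097,0.005],[0.086,-0.098,0.007],[0.085,-0.099,0.009],[0.083,-0.1,0.011],[0.081,-0.102,0.012],[0.08,-0.103,0.014],[0.078,-0.104,0.016]],"twist":[[-0.01,0.026,0.008],[-0.01,0.026,0.008],[-0.01,0.026,0.008],[-0.01,0.026,0.008],[-0.01,0.026,0.008],[-0.01,0.026,0.008],[-0.01,0.026,0.008],[-0.01,0.026,0.008],[-0.01,0.026,0.008],[-0.01,0.026,0.008]]}' 40
python3 -m jog '{"hand":[1],"delta_pos":[[0,0,0]],"twist":[[0,0,0]]}'
python3 - <<'E'
from h import *
st()
z=np.array([-.4225,.0106,.9063]); mid=np.array([.5312,-.1817,.1319])
a=np.radians(14); R=frame(-z,np.array([np.cos(a),np.sin(a),0])); goto(mid+.13*z,R)
im=eyes.camera('wrist'); cv2.imwrite('pics/w1.png',im[:,:,::-1])
m=eyes.camera_model('wrist'); print(m)
for n in ['lamp_mid','lamp','socket','tester']:
    for d in eyes.place_of(n,'wrist')[:3]: print(n,np.array(d['point']),round(d['confidence'],2))
E
```

```text
clock: 2.15
eef_pos: [0.4762, -0.179, 0.249]
tool_rot: [[0.872, 0.242, 0.426], [0.273, -0.962, -0.013], [0.406, 0.127, -0.905]]
wrist_force: [0.6, 0.7, -1.6]
opening: 0.995
grip_force: 0.0
clock: 2.28
eef_pos: [0.4759, -0.1754, 0.2484]
tool_rot: [[0.87, 0.252, 0.423], [0.282, -0.96, -0.007], [0.404, 0.125, -0.906]]
wrist_force: [-0.1, -0.4, 0.1]
opening: 1.002
grip_force: 0.0
clock 2.275
joints [ 0.5476  0.2173 -0.2373  2.3348 -0.4182  0.1941 -0.566 ]
eef_pos [ 0.4759 -0.1754  0.2484]
wrist_force [-0.134  -0.4088  0.0697]
torque [-0.018   0.4618 -0.0187]
opening 1.0018979891211712
grip_force 0.0
P [ 0.4759 -0.1754  0.2484] shift units [-0.0014  0.0124 -0.0026] twist units [-0.0019 -0.0009  0.0079] rows>= 0.08152108312990784 0.0686985241144529
{'fx': 371.64829954431775, 'fy': 371.64829954431775, 'cx': 317.79137367838547, 'cy': 240.05497989635077, 'R': array([[ 0.2481, -0.9606,  0.1257],
       [-0.9529, -0.2653, -0.1467],
       [ 0.1743, -0.0834, -0.9812]]), 't': array([-0.3215,  0.4724,  0.2896])}
lamp_mid [ 0.5345 -0.184   0.1317] 0.86
lamp_mid [ 0.3772 -0.1995  0.0234] 0.77
lamp_mid [ 0.4067 -0.3165  0.023 ] 0.73
lamp [ 0.561  -0.1871  0.085 ] 0.79
tester [ 0.5548 -0.1841  0.085 ] 0.66
```

View pics/w1.png

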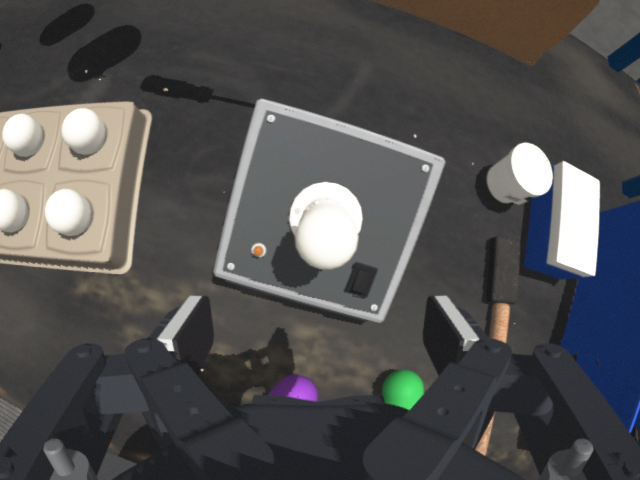

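The wrist view shows the lamp's globe at (327,235) over the socket at (325,212), centred between the jaws, so I approach along its axis.

```bash
python3 - <<'E'
from h import *
t=np.radians(27.5); z=np.array([-np.sin(t),.011,np.cos(t)]); mid=np.array([.532,-.183,.1315])
a=np.radians(14); R=frame(-z,np.array([np.cos(a),np.sin(a),0])); goto(mid+.05*z,R,3); goto(mid,R)
E
```

```text
P [ 0.4754 -0.1821  0.2485] shift units [-0.0006 -0.002   0.2   ] twist units [-0.0057  0.0265 -0.0022] rows>= 1.28026041896248 0.22887811504070127
[-0.    -0.001  0.067] [-0.002  0.009 -0.001]
[-0.001 -0.001  0.067] [-0.002  0.009 -0.001]
[-0.002 -0.001  0.067] [-0.002  0.009 -0.001]
P [ 0.4754 -0.1821  0.2485] shift units [ 0.0046 -0.0009  0.3249] twist units [-0.0057  0.0265 -0.0022] rows>= 2.079724653558411 0.22887811504070127
```

```bash
python3 -m jog '{"hand":[1,1,1,1],"delta_pos":[[0,-0.001,0.067],[-0.001,-0.001,0.067],[-0.002,-0.001,0.067],[0,0,0]],"twist":[[-0.002,0.009,-0.001],[-0.002,0.009,-0.001],[-0.002,0.009,-0.001],[0,0,0]]}' >/dev/null
python3 - <<'E'
from h import *
t=np.radians(27.5); z=np.array([-np.sin(t),.011,np.cos(t)]); mid=np.array([.532,-.183,.1315])
a=np.radians(14); R=frame(-z,np.array([np.cos(a),np.sin(a),0])); st(); goto(mid,R)
im=eyes.camera('wrist'); cv2.imwrite('pics/w2.png',im[:,:,::-1])
for n in ['lamp_mid','lamp','socket','tester']:
    for d in eyes.place_of(n,'wrist')[:2]: print(n,np.array(d['point']),round(d['confidence'],2))
E
```

```text
clock 3.025
joints [ 0.547   0.3155 -0.2436  2.3491 -1.0096  0.0914  0.0292]
eef_pos [ 0.4953 -0.1773  0.2094]
wrist_force [-0.9186 -0.2262 -0.2908]
torque [-0.0207  0.4737  0.0082]
opening 1.001869090215837
grip_force 0.0
P [ 0.4953 -0.1773  0.2094] shift units [-0.0089  0.0139  0.2152] twist units [-0.014   0.0077 -0.002 ] rows>= 1.3813032752145569 0.13512223940656531
lamp_mid [ 0.3429 -0.0819  0.0177] 0.95
lamp_mid [ 0.5298 -0.1835  0.1329] 0.92
lamp [ 0.3448 -0.0315  0.0192] 0.97
lamp [ 0.5586 -0.1842  0.0848] 0.69
```

View pics/w2.png

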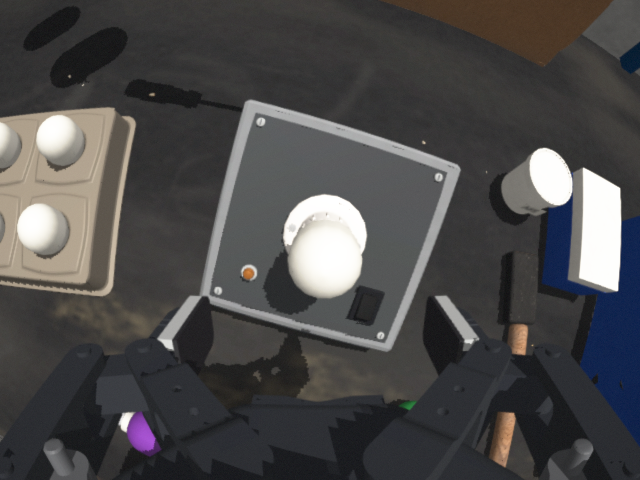

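```bash
cat > fk.py <<'E'
from h import *
from scipy.optimize import least_squares
lo=np.array([-2.69,-.47,-1.27,.19,-1.53,.08,-3.09]);hi=np.array([2.69,2.24,1.36,2.51,4.68,2.07,3.09])
def fk(q,p,s):
    h,a,b,c,e,f=p
    R=Ro.from_euler('z',s[0]*q[0]).as_matrix(); P=np.array([0,0,h])
    ax=lambda k,t:Ro.from_euler(k,t).as_matrix()
    R=R@ax('y',q[1])@ax('z',s[1]*q[2]); P=P+R@[e,0,a]
    R=R@ax('y',q[3])@ax('z',s[2]*q[4]); P=P+R@[f,0,b]
    R=R@ax('y',q[5])@ax('z',s[3]*q[6]); P=P+R@[0,0,c]
    return P,R
E
python3 - <<'E'
from fk import *
import itertools
s=telemetry.get_state()
D=[([1.0745,.5921,.0483,1.6099,-.0333,.9427,-.0337],[.2839,-.6662,.2411],[[.92,.392,-.001],[.392,-.92,.002],[0,-.0023,-1]]),
([.5476,.2173,-.2373,2.3348,-.4182,.1941,-.566],[.4759,-.1754,.2484],[[.87,.252,.423],[.282,-.96,-.007],[.404,.125,-.906]]),
(s['joints'],s['eef_pos'],s['tool_rot'])]
best=None
for sg in itertools.product((-1,1),repeat=4):
    def res(v):
        out=[]
        C=Ro.from_euler('z',v[6]).as_matrix()
        for q,p,R in D:
            P,Rq=fk(np.array(q),v[:6],sg); out+=list((P-p)*3)+list((Rq@C-np.array(R)).ravel())
        return np.array(out)
    for g in (0,1.57,3.14,-1.57):
        r=least_squares(res,[.3,.4,.4,.25,0,0,g])
        if best is None or r.cost<best[0]: best=(r.cost,sg,r.x); 
print(best, telemetry.get_state()['tool_rot'])
np.savez('fk.npz',v=best[2],s=best[1])
E
```

```text
(np.float64(0.009874291653449585), (-1, -1, -1, -1), array([ 0.2231,  0.4574,  0.4053,  0.0638,  0.1516, -0.0276,  1.5708])) [[ 0.8586  0.2502  0.4474]
 [ 0.2763 -0.961   0.0073]
 [ 0.4318  0.1174 -0.8943]]
```

```bash
python3 - <<'E'
from fk import *
import itertools
s=telemetry.get_state()
D=[([1.0745,.5921,.0483,1.6099,-.0333,.9427,-.0337],[.2839,-.6662,.2411],[[.92,.392,-.001],[.392,-.92,.002],[0,-.0023,-1]]),
([.5476,.2173,-.2373,2.3348,-.4182,.1941,-.566],[.4759,-.1754,.2484],[[.87,.252,.423],[.282,-.96,-.007],[.404,.125,-.906]]),
(s['joints'],s['eef_pos'],s['tool_rot'])]
B=[]
for sg in itertools.product((-1,1),repeat=4):
    def res(v,full=False):
        out=[]
        C=Ro.from_euler('z',v[6]).as_matrix(); Z=Ro.from_euler('z',v[7]).as_matrix()
        for q,p,R in D:
            P,Rq=fk(np.array(q),v[:6],sg); out+=list((Z@P-p)*3)+list((Z@Rq@C-np.array(R)).ravel())
        return np.r_[out, 0.001*(v[:6]-[.3,.4,.4,.25,0,0])]
    for g in (0,1.57,3.14,-1.57):
        r=least_squares(res,[.3,.4,.4,.25,0,0,g,-.09]); B.append((r.cost,sg,r.x,r.fun))
B.sort(key=lambda b:b[0])
for b in B[:3]: print(b[:3])
print(B[0][3].reshape(-1)[:36].reshape(3,12))
np.savez('fk.npz',v=B[0][2],s=B[0][1])
E
```

```text
(np.float64(0.00152273561817249), (-1, -1, -1, -1), array([ 0.2491,  0.605 ,  0.4457,  0.2435,  0.0253, -0.0116,  1.519 ,
       -0.0555]))
(np.float64(0.0015227356181725209), (-1, -1, -1, -1), array([ 0.2491,  0.605 ,  0.4457,  0.2435,  0.0253, -0.0116,  1.519 ,
       -0.0555]))
(np.float64(0.0015227356181731558), (-1, -1, -1, -1), array([ 0.2491,  0.605 ,  0.4457,  0.2435,  0.0253, -0.0116,  1.519 ,
       -0.0555]))
[[ 0.0127  0.0038 -0.0029  0.0014 -0.0033  0.0001 -0.0033 -0.0014  0.0001
  -0.     -0.      0.    ]
 [ 0.0107  0.0123  0.008   0.0031 -0.0079 -0.001   0.0008  0.0013 -0.0237
  -0.007   0.0212 -0.0001]
 [-0.0098 -0.0025 -0.005   0.0027 -0.0088 -0.0003  0.002   0.0007 -0.0248
  -0.0067  0.0222 -0.    ]]
```

```bash
cat > ik.py <<'E'
from fk import *
d=np.load('fk.npz'); v=d['v']; sg=d['s']
C=Ro.from_euler('z',v[6]).as_matrix(); Z=Ro.from_euler('z',v[7]).as_matrix()
def F(q):
    P,R=fk(q,v[:6],sg); return Z@P,Z@R@C
def ik(p,R,q0,free=None):
    def res(q):
        P,Rq=F(q); return np.r_[(P-p)*5,(Rq-R).ravel(),1e-3*(q-q0)]
    r=least_squares(res,np.clip(q0,lo+.01,hi-.01),bounds=(lo,hi)); P,Rq=F(r.x)
    return r.x,np.linalg.norm(P-p),np.linalg.norm(Rq-R)
E
python3 - <<'E'
from ik import *
mid=np.array([.532,-.183,.1315]); q0=np.array(telemetry.get_state()['joints'])
for tilt in (20,25,27.5):
  t=np.radians(tilt); z=np.array([-np.sin(t),.011,np.cos(t)])
  for back in (.08,0):
   for yaw in (14,70,125):
    a=np.radians(yaw); R=frame(-z,np.array([np.cos(a),np.sin(a),0]))
    for q1 in (q0, np.array([.3,.4,0,2.2,3.1,.3,-2.5])):
      q,e,f=ik(mid+back*z,R,q1); print(tilt,back,yaw,q.round(2),round(e,4),round(f,3))
E
```

```text
20 0.08 14 [ 0.22  0.33  0.14  2.27 -0.68  0.27 -0.33] 0.0 0.0
20 0.08 14 [ 1.2   0.61 -1.15  2.26  1.16  0.51 -2.1 ] 0.0 0.0
20 0.08 70 [ 0.4   0.33 -0.08  2.27 -0.42  0.23  0.4 ] 0.0 0.0
20 0.08 70 [ 1.24  0.68 -1.25  2.26  1.24  0.6  -1.19] 0.0 0.0
20 0.08 125 [ 0.58  0.34 -0.29  2.28 -0.1   0.21  1.  ] 0.0 0.0
20 0.08 125 [ 0.45  0.36 -0.16  2.35  3.98  0.08 -3.09] 0.0241 0.218
20 0 14 [ 0.35  0.49 -0.06  2.26 -0.96  0.1  -0.06] 0.0 0.0
20 0 14 [ 0.88  0.61 -0.72  2.25  1.36  0.28 -2.29] 0.0 0.0
20 0 70 [ 0.4   0.49 -0.11  2.26 -0.8   0.08  0.77] 0.0 0.0
20 0 70 [ 0.93  0.64 -0.79  2.25  1.4   0.33 -1.34] 0.0 0.0
20 0 125 [ 0.62  0.52 -0.36  2.26  0.8   0.08  0.13] 0.0 0.0
20 0 125 [ 0.39  0.51 -0.11  2.29  3.97  0.08 -3.09] 0.0109 0.105
25 0.08 14 [ 0.45  0.33 -0.13  2.32 -0.93  0.14 -0.05] 0.0 0.0
25 0.08 14 [ 1.15  0.52 -1.01  2.32  1.29  0.3  -2.2 ] 0.0 0.0
25 0.08 70 [ 0.62  0.34 -0.32  2.33 -0.55  0.09  0.55] 0.0 0.0
25 0.08 70 [ 1.2   0.56 -1.09  2.31  1.35  0.37 -1.27] 0.0 0.0
25 0.08 125 [ 0.79  0.36 -0.51  2.33  0.27  0.08  0.65] 0.0 0.0
25 0.08 125 [ 0.57  0.35 -0.27  
[... 494 characters left out ...]
1.06  0.45 -0.83  2.34  1.4   0.15 -2.31] 0.0 0.0
27.5 0.08 70 [ 0.59  0.33 -0.29  2.35 -1.26  0.08  1.27] 0.0 0.0
27.5 0.08 70 [ 1.1   0.47 -0.89  2.34  1.44  0.19 -1.36] 0.0 0.0
27.5 0.08 125 [ 0.96  0.41 -0.69  2.35  1.26  0.08 -0.32] 0.0 0.0
27.5 0.08 125 [ 0.63  0.35 -0.33  2.36  3.98  0.08 -3.09] 0.0081 0.072
27.5 0 14 [ 0.47  0.49 -0.18  2.27 -1.53  0.08  0.56] 0.0088 0.086
27.5 0 14 [ 0.84  0.58 -0.62  2.3   2.2   0.17 -3.09] 0.0 0.0
27.5 0 70 [ 0.47  0.49 -0.18  2.27 -1.53  0.08  1.53] 0.0088 0.086
27.5 0 70 [ 0.67  0.53 -0.4   2.29  2.89  0.09 -2.84] 0.0 0.0
27.5 0 125 [ 1.08  0.75 -1.    2.3   1.87  0.44 -0.86] 0.0 0.0
27.5 0 125 [ 0.59  0.52 -0.32  2.29  3.32  0.09 -2.41] 0.0 0.0
```

```bash
python3 - <<'E'
from ik import *
q=np.array(telemetry.get_state()['joints'])
mid=np.array([.532,-.183,.1315]); t=np.radians(27.5); z=np.array([-np.sin(t),.011,np.cos(t)])
print(F(q)[0],telemetry.get_state()['eef_pos'])
p=np.array([.47,-.18,.26]); qq=q.copy()
base=np.array([.55,.22,-.24,2.33,0,0,0])
for j5,j6,j7 in [(-.3,.35,-.7),(.3,.4,-1.1),(.9,.4,-1.5),(1.5,.4,-1.9)]:
    b=base.copy(); b[4:]=j5,j6,j7; P,R=F(b)
    print(j5,'z',R[:,2],'xyaw',np.degrees(np.arctan2(R[1,0],R[0,0])), 'P',P)
    s,e,f=ik(p,R,b); print('  at p:',s,e,f); b=s
for yaw in (30,50,165):
    a=np.radians(yaw); R=frame(-z,np.array([np.cos(a),np.sin(a),0]))
    for back in (.1,.05,0): b,e,f=ik(mid+back*z,R,b if back<.1 else s); print(yaw,back,b,e,f)
E
```

```text
[ 0.4922 -0.177   0.2087] [ 0.4955 -0.1762  0.2104]
-0.3 z [ 0.2951  0.0473 -0.9543] xyaw 16.089022704289135 P [ 0.4514 -0.1523  0.2398]
  at p: [ 0.5747  0.2223 -0.221   2.2516 -0.2799  0.4323 -0.6863] 1.5613503166727418e-08 1.0964061697591207e-07
0.3 z [ 0.173  -0.1366 -0.9754] xyaw 24.14672039712547 P [ 0.4242 -0.1907  0.2351]
  at p: [ 0.5029  0.2309 -0.2597  2.2248  0.2859  0.5011 -1.138 ] 1.9337574912748212e-08 1.520435442828847e-07
0.9 z [ 0.203  -0.3559 -0.9122] xyaw 31.287724009718772 P [ 0.4306 -0.2375  0.2486]
  at p: [ 0.4359  0.2301 -0.296   2.2769  0.8578  0.5077 -1.5955] 2.4335826653288995e-08 2.0937658237006901e-07
1.5 z [ 0.3358 -0.5036 -0.796 ] xyaw 39.41318739823235 P [ 0.459  -0.2691  0.2734]
  at p: [ 0.396   0.2358 -0.3224  2.3693  1.4666  0.5391 -2.0687] 4.81786957499481e-08 3.8569233941292504e-07
30 0.1 [ 1.1123  0.4066 -0.8803  2.3506  1.1496  0.1519 -1.7554] 5.370082534869975e-07 3.790329962222484e-06
30 0.05 [ 1.0881  0.5725 -0.932   2.3286  1.6917  0.2794 -2.2699] 4.1557999784036395e-07 3.797827553344835e-06
30 0 [ 1.0534  0.7228 -0.9531  2.3031  1.8908  0.4045 -2.4306] 1.0355127349119411e-07 9.398643011621324e-07
50 0.1 [ 1.1467  0.4255 -0.9309  2.349   1.2161  0.1801 -1.4676] 6.244264791025807e-07 4.443964811836209e-06
50 0.05 [ 1.1023  0.5841 -0.9559  2.3286  1.6882  0.2976 -1.9122] 3.44379918854534e-07 3.1125438683307225e-06
50 0 [ 1.0622  0.7317 -0.9688  2.3033  1.8839  0.4179 -2.069 ] 9.953006168818151e-08 8.939994595373446e-07
165 0.1 [ 1.2699  0.5284 -1.1393  2.3447  1.3862  0.3277  0.2928] 1.0059577419881996e-06 7.5886502341643985e-06
165 0.05 [ 1.1759  0.6599 -1.0901  2.329   1.675   0.4111  0.0353] 1.6446107386534173e-07 1.3794408545655966e-06
165 0 [ 1.1118  0.791  -1.0632  2.3042  1.8491  0.5042 -0.0965] 7.760121541803964e-08 6.546909872691887e-07
```

```bash
cat >> h.py <<'E'
def chain(wps,start=None):
    """wps: list of (p,R,n). prints rows [shift] [twist]"""
    s=telemetry.get_state(); P,R0=start or (np.array(s['eef_pos']),np.array(s['tool_rot']))
    for p,R,n in wps:
        w=Ro.from_matrix(R0.T@R).as_rotvec(); print('--',round(np.linalg.norm(p-P)/n/.0625,2),round(np.degrees(np.linalg.norm(w))/n/10.7,2))
        for i in range(n):
            Ri=R0@Ro.from_rotvec(w*i/n).as_matrix(); print((Ri.T@(p-P)/n/.4).round(3).tolist(),(w/n/(np.pi/2)).round(3).tolist())
        P,R0=p,R
E
python3 - <<'E'
from h import *
p=np.array([.47,-.18,.27])
def fr(z,yaw):
    a=np.radians(yaw); return frame(np.array(z),np.array([np.cos(a),np.sin(a),0]))
# yaw entries are of x-axis projection; approximate
chain([(p,fr([.295,.047,-.954],16),2),(p,fr([.173,-.137,-.975],24),2),(p,fr([.203,-.356,-.912],31),2),(p,fr([.336,-.504,-.796],39),2)])
E
```

```text
-- 0.52 0.45
[0.003, 0.005, -0.081] [0.027, -0.047, 0.002]
[-0.002, 0.002, -0.081] [0.027, -0.047, 0.002]
-- 0.0 0.75
[0.0, 0.0, 0.0] [-0.041, -0.058, -0.054]
[0.0, 0.0, 0.0] [-0.041, -0.058, -0.054]
-- 0.0 0.7
[0.0, 0.0, 0.0] [-0.07, -0.024, -0.04]
[0.0, 0.0, 0.0] [-0.07, -0.024, -0.04]
-- 0.0 0.69
[0.0, 0.0, 0.0] [-0.073, 0.008, -0.036]
[0.0, 0.0, 0.0] [-0.073, 0.008, -0.036]
```

```bash
python3 -m jog '{"hand":[1,1,1,1,1,1,1,1,1],"delta_pos":[[0.003,0.005,-0.081],[-0.002,0.002,-0.081],[0,0,0],[0,0,0],[0,0,0],[0,0,0],[0,0,0],[0,0,0],[0,0,0]],"twist":[[0.027,-0.047,0.002],[0.027,-0.047,0.002],[-0.041,-0.058,-0.054],[-0.041,-0.058,-0.054],[-0.07,-0.024,-0.04],[-0.07,-0.024,-0.04],[-0.073,0.008,-0.036],[-0.073,0.008,-0.036],[0,0,0]]}'
python3 - <<'E'
from ik import *
s=st(); print(F(np.array(s['joints']))[0])
mid=np.array([.532,-.183,.1315]); t=np.radians(27.5); z=np.array([-np.sin(t),.011,np.cos(t)])
a=np.radians(50); R=frame(-z,np.array([np.cos(a),np.sin(a),0]))
chain([(mid+.08*z,R,5)])
E
```

```text
clock: 4.4
eef_pos: [0.4731, -0.1765, 0.2406]
tool_rot: [[0.828, 0.474, 0.3], [0.561, -0.691, -0.457], [-0.009, 0.546, -0.838]]
wrist_force: [-0.3, -0.7, 0.3]
opening: 1.004
grip_force: 0.0
clock 4.4
joints [-0.7984  0.4399  1.053   2.4087  0.4223  0.114  -1.2504]
eef_pos [ 0.4731 -0.1765  0.2406]
wrist_force [-0.2575 -0.7031  0.2659]
torque [ 0.469   0.3285 -0.054 ]
opening 1.0042369355689331
grip_force 0.0
[ 0.4601 -0.1416  0.2276]
-- 0.14 0.56
[0.008, -0.003, 0.021] [0.029, 0.054, -0.027]
[0.006, -0.002, 0.021] [0.029, 0.054, -0.027]
[0.004, -0.001, 0.022] [0.029, 0.054, -0.027]
[0.002, 0.0, 0.022] [0.029, 0.054, -0.027]
[0.0, 0.001, 0.022] [0.029, 0.054, -0.027]
```

```bash
python3 -m jog '{"hand":[1,1,1,1,1,1],"delta_pos":[[0.008,-0.003,0],[0.006,-0.002,0],[0.004,-0.001,0],[0.002,0,0],[0,0,0],[0,0,0]],"twist":[[0.029,0.054,-0.027],[0.029,0.054,-0.027],[0.029,0.054,-0.027],[0.029,0.054,-0.027],[0.029,0.054,-0.027],[0,0,0]]}'
cat > fit.py <<'E'
from h import *
from scipy.optimize import least_squares
import json,sys
s=telemetry.get_state(); D=json.load(open('D.json')); D.append([list(map(float,s['joints'])),list(map(float,s['eef_pos'])),np.array(s['tool_rot']).tolist()]); json.dump(D,open('D.json','w'))
lo=np.array([-2.69,-.47,-1.27,.19,-1.53,.08,-3.09]);hi=np.array([2.69,2.24,1.36,2.51,4.68,2.07,3.09])
ax=lambda k,t:Ro.from_euler(k,t).as_matrix()
def F(q,v):
    o=v[17:24]; q=np.array(q)+o
    R=ax('z',v[0]-q[0]); P=np.array([0,0,v[1]])+R@[v[2],v[3],0]
    R=R@ax('y',q[1])@ax('z',-q[2]); P=P+R@v[4:7]
    R=R@ax('y',q[3])@ax('z',-q[4]); P=P+R@v[7:10]
    R=R@ax('y',q[5])@ax('z',-q[6]); P=P+R@[0,0,v[10]]
    return P,R@ax('z',v[11])
v0=np.zeros(24); v0[[0,1,6,9,10,11]]=-.05,.25,.6,.44,.24,1.52
def res(v):
    o=[]
    for q,p,R in D:
        P,Rq=F(q,v); o+=list((P-p)*3)+list((Rq-np.array(R)).ravel())
    return np.r_[o,.01*(v-v0)]
r=least_squares(res,v0); v=r.x
def ik(p,R,q0):
    f=lambda q:(lambda PR:np.r_[(PR[0]-p)*5,(PR[1]-R).ravel(),1e-3*(q-q0)])(F(q,v))
    r=least_squares(f,np.clip(q0,lo+.01,hi-.01),bounds=(lo,hi)); P,Rq=F(r.x,v)
    return r.x,np.linalg.norm(P-p),np.linalg.norm(Rq-R)
E
python3 - <<'E'
import json
json.dump([([1.0745,.5921,.0483,1.6099,-.0333,.9427,-.0337],[.2839,-.6662,.2411],[[.92,.392,-.001],[.392,-.92,.002],[0,-.0023,-1]]),
([.5476,.2173,-.2373,2.3348,-.4182,.1941,-.566],[.4759,-.1754,.2484],[[.87,.252,.423],[.282,-.96,-.007],[.404,.125,-.906]]),
([ 0.547,0.3155,-0.2436,2.3491,-1.0096,0.0914,0.0292],[.4953,-.1773,.2094],[[.8586,.2502,.4474],[.2763,-.961,.0073],[.4318,.1174,-.8943]]),
([-0.7984,0.4399,1.053,2.4087,0.4223,0.114,-1.2504],[.4731,-.1765,.2406],[[0.828,0.474,0.3],[0.561,-0.691,-0.457],[-0.009,0.546,-0.838]])],open('D.json','w'))
from fit import *
st()
for q,p,R in D: P,Rq=F(q,v); print((P-p)*1000,np.linalg.norm(Rq-R))
print(v)
mid=np.array([.532,-.183,.1315]); t=np.radians(27.5); z=np.array([-np.sin(t),.011,np.cos(t)])
a=np.radians(50); R=frame(-z,np.array([np.cos(a),np.sin(a),0]))
for back in(.1,0):print(ik(mid+back*z,R,np.array(D[-1][0])))
chain([(mid+.08*z,R,2)])
E
```

```text
clock: 5.15
eef_pos: [0.4757, -0.177, 0.2307]
tool_rot: [[0.65, 0.641, 0.409], [0.741, -0.654, -0.152], [0.17, 0.402, -0.9]]
wrist_force: [-0.1, 0.4, -0.5]
opening: 1.0
grip_force: 0.0
clock 5.15
joints [ 0.2307  0.2324  0.0067  2.3886  0.6116  0.088  -1.1184]
eef_pos [ 0.4757 -0.177   0.2307]
wrist_force [-0.1304  0.3545 -0.5299]
torque [ 0.1475  0.4557 -0.0254]
opening 1.0000449001527925
grip_force 0.0
[-0.0557 -0.012   0.0124] 0.0011499681879097823
[ 0.0242 -0.042   0.0553] 0.001693794130984902
[ 0.0427  0.0443 -0.0775] 0.003839428893510168
[-0.0224  0.0075 -0.1004] 0.0010035842064365196
[-0.0297  0.0037  0.1097] 0.0014782519804924538
[-0.0248  0.2921 -0.0008 -0.0205  0.0019 -0.0245  0.6238 -0.0002 -0.0004
  0.4637  0.2961  1.5454 -0.      0.     -0.      0.     -0.     -0.0252
 -0.0014  0.0001 -0.0001  0.0003  0.0014 -0.0254]
(array([ 0.8864,  0.3291, -0.6414,  2.3556,  0.8308,  0.08  , -1.1393]), np.float64(6.511886566525252e-07), np.float64(7.467746461498404e-06))
(array([ 0.9908,  0.6605, -0.9068,  2.3267,  1.9181,  0.3879, -2.1665]), np.float64(6.048162394706109e-07), np.float64(6.987384374496565e-06))
-- 0.28 0.46
[0.005, 0.005, 0.043] [0.015, 0.046, -0.026]
[0.002, 0.007, 0.043] [0.015, 0.046, -0.026]
```

```bash
python3 -m jog '{"hand":[1,1,1,1,1,1],"delta_pos":[[0.002,0.002,0],[0.002,0.002,0],[0.002,0.002,0],[0.001,0.002,0],[0,0.002,0],[0,0.002,0]],"twist":[[0.005,0.015,-0.009],[0.005,0.015,-0.009],[0.005,0.015,-0.009],[0.005,0.015,-0.009],[0.005,0.015,-0.009],[0.005,0.017,0]]}' >/dev/null
cat > go.py <<'E'
from fit import *
st()
mid=np.array([.532,-.183,.1315]); t=np.radians(27); z=np.array([-np.sin(t),.011,np.cos(t)])
s=np.array(telemetry.get_state()['tool_rot']); print('tilt',s[:,2],'yaw',np.degrees(np.arctan2(s[1,0],s[0,0])))
P=np.array(telemetry.get_state()['eef_pos'])-mid; print('along',P@z,'off',P-z*(P@z))
E
python3 - <<'E'
from go import *
a=np.radians(50); R=frame(-z,np.array([np.cos(a),np.sin(a),0]))
chain([(mid+.05*z,R,4),(mid,R,4)])
E
```

```text
clock 5.9
joints [ 0.8766  0.2952 -0.6391  2.3553  0.5001  0.0948 -0.8282]
eef_pos [ 0.4822 -0.1735  0.232 ]
wrist_force [ 0.2308 -0.2071 -0.2119]
torque [ 0.0127  0.5219 -0.0013]
opening 0.9978574938539999
grip_force 0.0
tilt [ 0.4601 -0.0075 -0.8878] yaw 56.46803051591264
along 0.11231223950787343 off [0.0012 0.0083 0.0005]
-- 0.25 0.01
[-0.005, 0.002, 0.039] [0.001, -0.001, 0.0]
[-0.005, 0.002, 0.039] [0.001, -0.001, 0.0]
[-0.005, 0.002, 0.039] [0.001, -0.001, 0.0]
[-0.005, 0.002, 0.039] [0.001, -0.001, 0.0]
-- 0.2 0.0
[0.0, 0.0, 0.031] [0.0, 0.0, 0.0]
[0.0, 0.0, 0.031] [0.0, 0.0, 0.0]
[0.0, 0.0, 0.031] [0.0, 0.0, 0.0]
[0.0, 0.0, 0.031] [0.0, 0.0, 0.0]
```

```bash
python3 -m jog '{"hand":[1,1,1,1,1],"delta_pos":[[-0.005,0.002,0.039],[-0.005,0.002,0.039],[-0.005,0.002,0.039],[-0.005,0.002,0.039],[0,0,0]],"twist":[[0,0,0],[0,0,0],[0,0,0],[0,0,0],[0,0,0]]}' >/dev/null
python3 - <<'E'
from go import *
a=np.radians(50); R=frame(-z,np.array([np.cos(a),np.sin(a),0]))
im=eyes.camera('wrist'); cv2.imwrite('pics/w3.png',im[:,:,::-1])
for n in ['lamp_mid','lamp']:
    for d in eyes.place_of(n,'wrist')[:3]: print(n,np.array(d['point']),round(d['confidence'],2))
for c in ('scene','top'):
    eyes.camera(c)
    for d in eyes.place_of('lamp_mid',c)[:1]: print(c,np.array(d['point']),round(d['confidence'],2))
chain([(mid+.05*z,R,1),(mid,R,3)])
E
```

```text
clock 6.525
joints [ 0.8356  0.4006 -0.6183  2.352   1.5986  0.1006 -1.907 ]
eef_pos [ 0.4994 -0.1812  0.1923]
wrist_force [ 0.0437 -0.0839 -0.3862]
torque [0.0131 0.5039 0.0293]
opening 1.0021250531306987
grip_force 0.0
tilt [ 0.4537 -0.0114 -0.8911] yaw 56.34421149308394
along 0.06901974089552962 off [-0.0013  0.001  -0.0007]
lamp_mid [ 0.3425 -0.0809  0.0188] 0.87
lamp_mid [ 0.5305 -0.185   0.1362] 0.67
lamp [ 0.5569 -0.1856  0.0828] 0.69
scene [ 0.3823 -0.2049  0.022 ] 0.94
top [ 0.5297 -0.1809  0.1316] 0.81
-- 0.33 0.01
[0.001, 0.003, 0.051] [0.002, -0.0, -0.0]
-- 0.27 0.0
[0.0, 0.0, 0.042] [0.0, 0.0, 0.0]
[0.0, 0.0, 0.042] [0.0, 0.0, 0.0]
[0.0, 0.0, 0.042] [0.0, 0.0, 0.0]
```

View pics/w3.png

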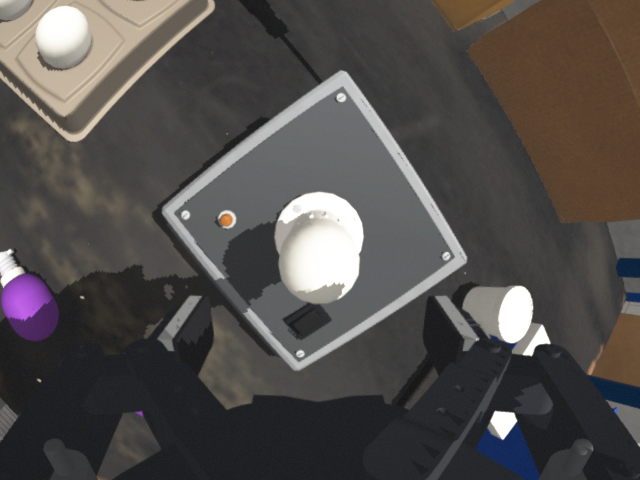

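The globe, at (319,261), is centred between the fingers at (190,320) and (450,320), so I descend and close gently.

```bash
python3 -m jog '{"hand":[1,1,1,1,1,1,1],"delta_pos":[[0.001,0.002,0.034],[0,0.001,0.034],[0,0,0.034],[0,0,0.034],[0,0,0.034],[0,0,0],[0,0,0]],"twist":[[0,0,0],[0,0,0],[0,0,0],[0,0,0],[0,0,0],[0,0,0],[0,0,0]]}' 25
python3 -c "from go import *"
```

```text
clock: 7.75
eef_pos: [0.5308, -0.1832, 0.1336]
tool_rot: [[0.536, 0.711, 0.456], [0.802, -0.597, -0.012], [0.264, 0.372, -0.89]]
wrist_force: [0.2, 0.1, 0.6]
opening: 0.997
grip_force: 0.0
clock 7.75
joints [ 0.9376  0.6236 -0.8276  2.3259  1.9456  0.335  -2.2107]
eef_pos [ 0.5308 -0.1832  0.1336]
wrist_force [0.2266 0.1428 0.5703]
torque [ 0.0367  0.4457 -0.0374]
opening 0.9966483818725297
grip_force 0.0
tilt [ 0.4555 -0.0119 -0.8901] yaw 56.221999467072585
along 0.002439294643621381 off [-0.0001 -0.0003 -0.0001]
```

```bash
python3 -m jog '{"hand":[-1,-1,-1,-1,-1,-1],"delta_pos":[[0,0,0.004],[0,0,0],[0,0,0],[0,0,0],[0,0,0],[0,0,0]],"twist":[[0,0,0],[0,0,0],[0,0,0],[0,0,0],[0,0,0],[0,0,0]]}' 30
python3 -c "from go import *"
```

```text
clock: 8.5
eef_pos: [0.5317, -0.1831, 0.1323]
tool_rot: [[0.536, 0.711, 0.456], [0.802, -0.597, -0.012], [0.264, 0.372, -0.89]]
wrist_force: [-3.6, -0.3, 5.6]
opening: 0.513
grip_force: 29.9
clock 8.5
joints [ 0.9375  0.6284 -0.8299  2.3252  1.9507  0.3399 -2.2142]
eef_pos [ 0.5317 -0.1831  0.1323]
wrist_force [-3.5725 -0.3186  5.6046]
torque [ 0.015   0.4759 -0.022 ]
opening 0.5130583611690761
grip_force 29.884217642247677
tilt [ 0.456  -0.0121 -0.8899] yaw 56.26330822000566
along 0.0008457062550288634 off [ 0.0001 -0.0001  0.    ]
```

```bash
python3 -m jog '{"hand":[-1,-1,-1,-1],"delta_pos":[[0,0,0],[0,0,0],[0,0,0],[0,0,0]],"twist":[[0,0,-0.08],[0,0,-0.08],[0,0,-0.08],[0,0,0]]}' 40
python3 -c "from go import *"
```

```text
clock: 9.0
eef_pos: [0.5317, -0.1827, 0.1323]
tool_rot: [[0.236, 0.858, 0.456], [0.966, -0.26, -0.012], [0.108, 0.443, -0.89]]
wrist_force: [-4.0, 1.3, 7.3]
opening: 0.511
grip_force: 40.6
clock 9.0
joints [ 0.8695  0.5946 -0.7307  2.3278  2.0468  0.2811 -1.9463]
eef_pos [ 0.5317 -0.1827  0.1323]
wrist_force [-4.0301  1.2857  7.3097]
torque [0.0271 0.4576 0.0096]
opening 0.5107198863921456
grip_force 40.572113022208214
tilt [ 0.4559 -0.0117 -0.8899] yaw 76.23877191079367
along 0.0008758342641991254 off [0.0001 0.0002 0.0001]
```

```bash
python3 -m jog '{"hand":[-1,-1,-1,-1,-1,-1],"delta_pos":[[0,0,0],[0,0,0],[0,0,0],[0,0,0],[0,0,0],[0,0,0]],"twist":[[0,0,-0.09],[0,0,-0.09],[0,0,-0.09],[0,0,-0.09],[0,0,-0.09],[0,0,0]]}'
python3 -c "from go import *"
```

```text
clock: 9.75
eef_pos: [0.5324, -0.1827, 0.1326]
tool_rot: [[-0.377, 0.805, 0.457], [0.903, 0.43, -0.012], [-0.206, 0.408, -0.889]]
wrist_force: [-2.5, 0.5, 7.1]
opening: 0.513
grip_force: 40.6
clock 9.75
joints [ 0.7511  0.5518 -0.5657  2.3316  2.3008  0.2026 -1.5115]
eef_pos [ 0.5324 -0.1827  0.1326]
wrist_force [-2.4925  0.5383  7.08  ]
torque [0.1399 0.234  0.0396]
opening 0.5125154027146575
grip_force 40.619898587465286
tilt [ 0.4569 -0.0116 -0.8894] yaw 112.68681642029156
along 0.0008410552323923282 off [0.0008 0.0003 0.0004]
```

```bash
python3 -m jog '{"hand":[-1,-1,-1,-1,-1,-1],"delta_pos":[[0,0,0],[0,0,0],[0,0,0],[0,0,0],[0,0,0],[0,0,0]],"twist":[[0,0,-0.098],[0,0,-0.098],[0,0,-0.098],[0,0,-0.098],[0,0,-0.098],[0,0,0]]}'
python3 - <<'E'
from go import *
R0=np.array([[.536,.711,.456],[.802,-.597,-.012],[.264,.372,-.89]])
print('turned',Ro.from_matrix(R0.T@s).as_rotvec())
eyes.camera('wrist')
for d in eyes.place_of('lamp','wrist')[:1]: print(np.array(d['point']))
E
```

```text
clock: 10.5
eef_pos: [0.5328, -0.182, 0.1328]
tool_rot: [[-0.832, 0.314, 0.457], [0.348, 0.937, -0.011], [-0.432, 0.15, -0.889]]
wrist_force: [-2.6, 2.0, 7.8]
opening: 0.514
grip_force: 40.7
clock 10.5
joints [ 0.6511  0.5273 -0.4322  2.3354  2.6368  0.1609 -1.0903]
eef_pos [ 0.5328 -0.182   0.1328]
wrist_force [-2.5778  2.0126  7.8195]
torque [0.459  0.0545 0.2755]
opening 0.5138722776360604
grip_force 40.70553861558437
tilt [ 0.4574 -0.0107 -0.8892] yaw 157.28008361203743
along 0.0008244351362956837 off [0.0012 0.001  0.0006]
turned [-0.0023  0.0007 -1.8549]
[ 0.5591 -0.1843  0.0816]
```

```bash
python3 -m jog '{"hand":[-1,-1,-1],"delta_pos":[[0,0,-0.008],[0,0,-0.008],[0,0,0]],"twist":[[0,0,0],[0,0,0],[0,0,0]]}'
python3 -c "from go import *"
```

```text
clock: 10.98
eef_pos: [0.5293, -0.1824, 0.138]
tool_rot: [[-0.832, 0.315, 0.456], [0.349, 0.937, -0.011], [-0.431, 0.15, -0.89]]
wrist_force: [1.4, 2.9, 3.3]
opening: 0.51
grip_force: 41.3
clock 10.975
joints [ 0.6538  0.5133 -0.4303  2.3385  2.6338  0.1482 -1.0886]
eef_pos [ 0.5293 -0.1824  0.138 ]
wrist_force [1.4421 2.9434 3.3338]
torque [ 0.8023 -0.289   0.4038]
opening 0.5103613382339908
grip_force 41.29342474043369
tilt [ 0.4564 -0.0108 -0.8897] yaw 157.2321185189784
along 0.007026229653640004 off [0.0005 0.0005 0.0002]
```

```bash
python3 -m jog '{"hand":[-1,-1,-1,-1],"delta_pos":[[0,0,-0.012],[0,0,-0.012],[0,0,-0.012],[0,0,0]],"twist":[[0,0,0],[0,0,0],[0,0,0],[0,0,0]]}'
python3 - <<'E'
from go import *
im=eyes.camera('scene'); u=proj(eyes.camera_model('scene'),mid)[0].astype(int); print(u)
cv2.imwrite('pics/s2.png',cv2.resize(im[u[1]-60:u[1]+70,u[0]-80:u[0]+80],None,fx=4,fy=4)[:,:,::-1])
E
```

```text
clock: 11.48
eef_pos: [0.5226, -0.1837, 0.1512]
tool_rot: [[-0.831, 0.317, 0.457], [0.35, 0.937, -0.014], [-0.432, 0.149, -0.889]]
wrist_force: [2.5, 1.0, 2.6]
opening: 0.512
grip_force: 41.5
clock 11.475
joints [ 0.6592  0.4793 -0.4252  2.3441  2.6258  0.1203 -1.0835]
eef_pos [ 0.5226 -0.1837  0.1512]
wrist_force [2.4538 0.9687 2.5568]
torque [ 0.184  -0.3731  0.1425]
opening 0.5115546506703671
grip_force 41.547623835504055
tilt [ 0.457  -0.0136 -0.8894] yaw 157.1343818120912
along 0.02182937698216413 off [ 0.0005 -0.001   0.0002]
[349 171]
```

View pics/s2.png

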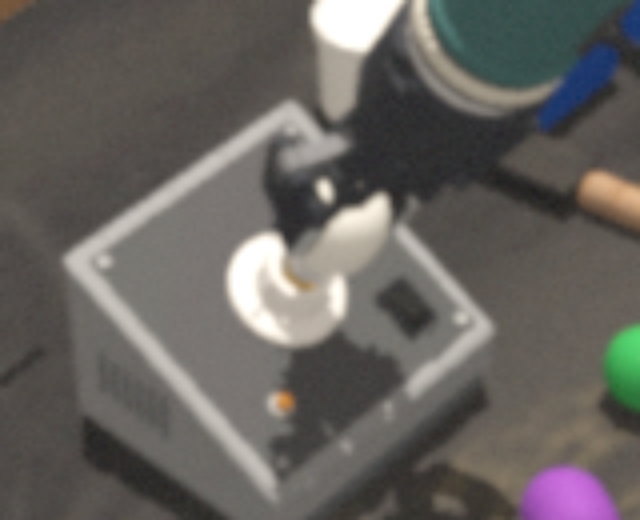

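The crop shows the lamp risen, with its cap nearly out of the holder mouth at (285,290). I keep drawing it out along the axis.

```bash
python3 -m jog '{"hand":[-1,-1,-1,-1,-1],"delta_pos":[[0,0,-0.012],[0,0,-0.012],[0,0,-0.012],[0,0,-0.012],[0,0,0]],"twist":[[0,0,0],[0,0,0],[0,0,0],[0,0,0],[0,0,0]]}'
python3 - <<'E'
from go import *
p=np.array([.48,-.17,.27]); q=np.array(telemetry.get_state()['joints'])
pk=np.array([.457,.24,.044])
for yaw in (157,135,115,90):
    a=np.radians(yaw); Rv=frame(np.array([0,0,-1.]),np.array([np.cos(a),np.sin(a),0]))
    print(yaw,ik(pk+[0,0,.1],Rv,q))
E
```

```text
clock: 12.15
eef_pos: [0.5132, -0.1828, 0.1678]
tool_rot: [[-0.832, 0.317, 0.456], [0.35, 0.937, -0.012], [-0.431, 0.15, -0.89]]
wrist_force: [-0.5, 0.1, -1.1]
opening: 0.515
grip_force: 41.4
clock 12.15
joints [ 0.6713  0.4361 -0.4273  2.3506  2.5705  0.0802 -1.031 ]
eef_pos [ 0.5132 -0.1828  0.1678]
wrist_force [-0.476   0.071  -1.1162]
torque [ 0.0104  0.5432 -0.0037]
opening 0.5151966033668174
grip_force 41.4438172057271
tilt [ 0.4556 -0.012  -0.8901] yaw 157.1682743480979
along 0.040871280952387096 off [-0.0003 -0.0002 -0.0002]
157 (array([ 0.2241,  0.783 , -1.1772,  2.1212,  0.9533,  0.9258, -0.3502]), np.float64(2.632171118208342e-07), np.float64(2.5094863224426497e-06))
135 (array([ 0.2028,  0.7544, -1.1318,  2.1219,  0.9238,  0.8899, -0.7051]), np.float64(2.371813147880861e-07), np.float64(2.260393415935645e-06))
115 (array([ 0.1803,  0.7281, -1.0868,  2.1226,  0.894 ,  0.8567, -1.0248]), np.float64(2.1469212751424817e-07), np.float64(2.0519059020285393e-06))
90 (array([ 0.1475,  0.6951, -1.0254,  2.1238,  0.8521,  0.8148, -1.42  ]), np.float64(1.9532045657570454e-07), np.float64(1.8026052367562364e-06))
```

```bash
python3 - <<'E'
from go import *
a=np.radians(145); Rv=frame(np.array([0,0,-1.]),np.array([np.cos(a),np.sin(a),0]))
R=np.array(telemetry.get_state()['tool_rot'])
chain([(np.array([.51,-.18,.20]),R,2),(np.array([.51,-.12,.24]),Rv,8)])
E
```

```text
clock 12.15
joints [ 0.6713  0.4361 -0.4273  2.3506  2.5705  0.0802 -1.031 ]
eef_pos [ 0.5132 -0.1828  0.1678]
wrist_force [-0.476   0.071  -1.1162]
torque [ 0.0104  0.5432 -0.0037]
opening 0.5151966033668174
grip_force 41.4438172057271
tilt [ 0.4556 -0.012  -0.8901] yaw 157.1682743480979
along 0.040871280952387096 off [-0.0003 -0.0002 -0.0002]
-- 0.26 0.0
[-0.013, 0.008, -0.038] [0.0, 0.0, 0.0]
[-0.013, 0.008, -0.038] [0.0, 0.0, 0.0]
-- 0.14 0.36
[0.001, 0.019, -0.011] [0.017, 0.034, 0.02]
[0.002, 0.019, -0.012] [0.017, 0.034, 0.02]
[0.004, 0.019, -0.012] [0.017, 0.034, 0.02]
[0.005, 0.018, -0.012] [0.017, 0.034, 0.02]
[0.006, 0.018, -0.013] [0.017, 0.034, 0.02]
[0.007, 0.017, -0.013] [0.017, 0.034, 0.02]
[0.008, 0.017, -0.013] [0.017, 0.034, 0.02]
[0.01, 0.016, -0.013] [0.017, 0.034, 0.02]
```

```bash
python3 -m jog '{"hand":[-1,-1,-1,-1,-1,-1,-1,-1,-1,-1],"delta_pos":[[-0.013,0.008,-0.038],[-0.013,0.008,-0.038],[0.001,0.019,-0.011],[0.002,0.019,-0.012],[0.004,0.019,-0.012],[0.005,0.018,-0.012],[0.006,0.018,-0.013],[0.007,0.017,-0.013],[0.008,0.017,-0.013],[0.01,0.016,-0.013]],"twist":[[0,0,0],[0,0,0],[0.017,0.034,0.02],[0.017,0.034,0.02],[0.017,0.034,0.02],[0.017,0.034,0.02],[0.017,0.034,0.02],[0.017,0.034,0.02],[0.017,0.034,0.02],[0.017,0.034,0.02]]}'
python3 - <<'E'
from go import *
a=np.radians(145); Rv=frame(np.array([0,0,-1.]),np.array([np.cos(a),np.sin(a),0]))
chain([(np.array([.51,-.12,.24]),Rv,2),(np.array([.457,.24,.20]),Rv,8)])
E
```

```text
clock: 13.4
eef_pos: [0.5137, -0.1438, 0.2138]
tool_rot: [[-0.828, 0.548, 0.116], [0.547, 0.836, -0.046], [-0.123, 0.025, -0.992]]
wrist_force: [-0.1, 0.4, 0.2]
opening: 0.511
grip_force: 41.5
clock 13.4
joints [ 0.8311  0.4736 -0.8682  2.1181  0.6556  0.6865  0.5199]
eef_pos [ 0.5137 -0.1438  0.2138]
wrist_force [-0.1097  0.3787  0.238 ]
torque [ 0.0637  0.0854 -0.0044]
opening 0.5112425695814974
grip_force 41.45968604832888
tilt [ 0.1164 -0.0462 -0.9921] yaw 146.5652853736434
along 0.08212111412441146 off [0.019  0.0383 0.0092]
-- 0.28 0.35
[0.016, 0.023, -0.034] [0.009, 0.039, 0.009]
[0.018, 0.022, -0.034] [0.009, 0.039, 0.009]
-- 0.73 0.0
[0.078, 0.083, 0.012] [0.0, 0.0, 0.0]
[0.078, 0.083, 0.012] [0.0, 0.0, 0.0]
[0.078, 0.083, 0.012] [0.0, 0.0, 0.0]
[0.078, 0.083, 0.012] [0.0, 0.0, 0.0]
[0.078, 0.083, 0.012] [0.0, 0.0, 0.0]
[0.078, 0.083, 0.012] [0.0, 0.0, 0.0]
[0.078, 0.083, 0.012] [0.0, 0.0, 0.0]
[0.078, 0.083, 0.012] [0.0, 0.0, 0.0]
```

```bash
python3 -m jog '{"hand":[-1,-1,-1,-1,-1,-1,-1,-1,-1,-1],"delta_pos":[[0.016,0.023,-0.034],[0.018,0.022,-0.034],[0.078,0.083,0.012],[0.078,0.083,0.012],[0.078,0.083,0.012],[0.078,0.083,0.012],[0.078,0.083,0.012],[0.078,0.083,0.012],[0.065,0.07,0.012],[0,0,0]],"twist":[[0.009,0.039,0.009],[0.009,0.039,0.009],[0,0,0],[0,0,0],[0,0,0],[0,0,0],[0,0,0],[0,0,0],[0,0,0],[0,0,0]]}'
python3 - <<'E'
from go import *
for c in ('scene','top','wrist'):
    im=eyes.camera(c)
    if c!='top': cv2.imwrite(f'pics/{c}5.png',im[:,:,::-1])
    for n in ('pocket','lamp_mid','lamp','tray'):
        for d in eyes.place_of(n,c)[:8]: 
            if d['point'][1]>.05: print(c,n,np.array(d['point']),round(d['confidence'],2))
a=np.radians(145); Rv=frame(np.array([0,0,-1.]),np.array([np.cos(a),np.sin(a),0]))
chain([(np.array([.457,.24,.15]),Rv,3)])
E
```

```text
clock: 14.65
eef_pos: [0.4645, 0.1916, 0.206]
tool_rot: [[-0.824, 0.567, 0.002], [0.567, 0.824, 0.001], [-0.001, 0.002, -1.0]]
wrist_force: [0.1, -0.3, -0.9]
opening: 0.511
grip_force: 41.5
clock 14.65
joints [ 0.1858  0.4988 -0.8915  2.1111  0.5583  0.7803 -0.0902]
eef_pos [0.4645 0.1916 0.206 ]
wrist_force [ 0.0737 -0.2905 -0.9094]
torque [ 0.0038 -0.0248  0.0021]
opening 0.5111756412681141
grip_force 41.472322717309
tilt [ 0.0021  0.0009 -1.    ] yaw 145.47472243720665
along 0.10118510228267008 off [-0.0216  0.3735 -0.0156]
scene pocket [0.4576 0.2399 0.0411] 0.38
scene pocket [0.499  0.0674 0.0621] 0.36
scene lamp_mid [0.4651 0.1906 0.2032] 0.91
scene lamp [0.4637 0.1937 0.1503] 0.61
scene tray [0.5184 0.1642 0.0041] 0.78
top tray [ 0.5244  0.1617 -0.0022] 0.79
top tray [0.5437 0.2564 0.065 ] 0.52
wrist pocket [0.4551 0.2391 0.0418] 0.64
wrist lamp_mid [0.4666 0.1858 0.2061] 0.58
wrist lamp [0.4692 0.1857 0.1524] 0.8
-- 0.41 0.01
[0.031, 0.032, 0.046] [-0.0, 0.001, 0.0]
[0.031, 0.032, 0.046] [-0.0, 0.001, 0.0]
[0.031, 0.032, 0.047] [-0.0, 0.001, 0.0]
```

View pics/wrist5.png

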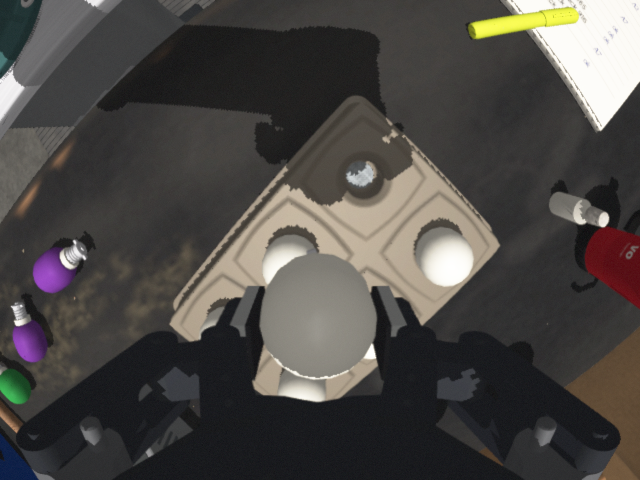

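View pics/scene5.png

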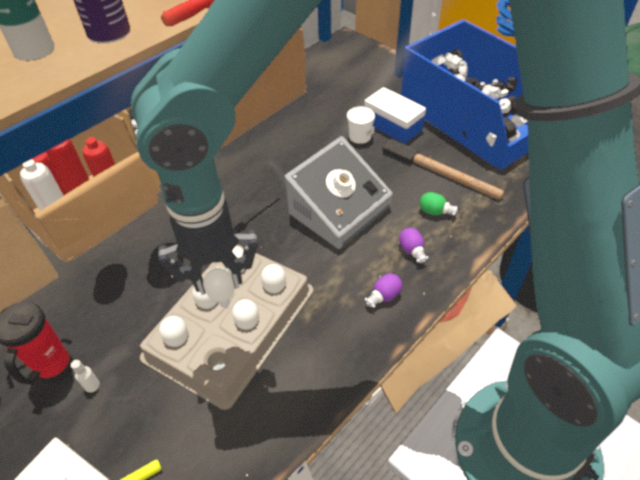

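The lamp is held upright: the wrist view shows the globe at (318,316), with the empty pocket at (361,177). The five other lamps are untouched. I move over the pocket.

```bash
python3 -m jog '{"hand":[-1,-1,-1,-1,-1],"delta_pos":[[0.031,0.032,0.03],[0.031,0.032,0.04],[0.031,0.032,0.05],[0,0,0.02],[0,0,0]],"twist":[[0,0,0],[0,0,0],[0,0,0],[0,0,0],[0,0,0]]}'
python3 - <<'E'
from go import *
from scipy.optimize import least_squares
G=[]
for c in ('scene','wrist','top'):
    eyes.camera(c)
    for n in ('lamp_1_mid','pocket','lamp_mid'):
        for d in eyes.place_of(n,c)[:8]:
            print(c,n,np.array(d['point']),round(d['confidence'],2))
            if n=='lamp_1_mid' and d['confidence']>.3 and d['point'][1]>.05 and d['point'][2]<.09: G.append(d['point'])
G=np.array(G); pk=np.array([.457,.24])
def res(v):
    c,s=np.cos(v[2]),np.sin(v[2]); o=[]
    for g in G[:,:2]:
        k=[np.array([v[0]+.088*(i*c-j*s),v[1]+.088*(i*s+j*c)])-g for i in(0,1) for j in (0,-1,-2)]
        o+=list(min(k,key=np.linalg.norm))
    return np.array(o)
for a0 in(-.2,0,.2):
    r=least_squares(res,[*pk,a0],loss='soft_l1',f_scale=.004); print(r.x,r.cost)
E
```

```text
clock: 16.02
eef_pos: [0.4568, 0.2396, 0.1492]
tool_rot: [[-0.82, 0.572, 0.001], [0.572, 0.82, -0.003], [-0.003, -0.002, -1.0]]
wrist_force: [-0.9, -0.0, -0.7]
opening: 0.509
grip_force: 41.5
clock 16.025
joints [ 0.0074  0.5879 -0.795   2.126   0.6703  0.6967 -0.2812]
eef_pos [0.4568 0.2396 0.1492]
wrist_force [-0.8952 -0.0486 -0.6696]
torque [0.0226 0.0006 0.0152]
opening 0.5092134705532569
grip_force 41.47178415209055
tilt [ 0.0009 -0.0031 -1.    ] yaw 145.1053847952411
along 0.054614953696792354 off [-0.0504  0.422  -0.0309]
scene lamp_1_mid [0.4797 0.1548 0.0587] 0.67
scene pocket [0.4568 0.2373 0.0402] 0.49
scene lamp_mid [0.453  0.2368 0.1477] 0.94
scene lamp_mid [ 0.3818 -0.2022  0.0219] 0.89
scene lamp_mid [ 0.4095 -0.3195  0.0235] 0.8
scene lamp_mid [ 0.3427 -0.0846  0.0235] 0.75
wrist lamp_1_mid [0.5629 0.1724 0.059 ] 0.35
wrist pocket [0.4554 0.2406 0.0412] 0.97
wrist pocket [0.5453 0.258  0.0633] 0.74
wrist lamp_mid [0.4585 0.2394 0.1501] 0.87
wrist lamp_mid [ 0.3439 -0.0793  0.0183] 0.61
top pocket [0.4983 0.0635 0.0567] 0.5
top lamp_mid [ 0.41   -0.3172  0.0225] 0.85
[0.4601 0.2406 0.2081] 2.123812508164477e-06
[0.4601 0.2406 0.2081] 2.1238125082128115e-06
[0.4601 0.2406 0.2081] 2.123812516928357e-06
```

```bash
python3 -m jog '{"hand":[-1,-1,-1,-1,-1,-1],"delta_pos":[[-0.002,0.0015,0.04],[0,0,0.04],[0,0,0.04],[0,0,0.025],[0,0,0.02],[0,0,0]],"twist":[[0,0,0],[0,0,0],[0,0,0],[0,0,0],[0,0,0],[0,0,0]]}'
```

```text
clock: 17.38
eef_pos: [0.4578, 0.2404, 0.0831]
tool_rot: [[-0.82, 0.572, 0.001], [0.572, 0.82, -0.002], [-0.002, -0.001, -1.0]]
wrist_force: [1.1, 0.6, -0.2]
opening: 0.513
grip_force: 41.5
```

```bash
python3 -m jog '{"hand":[-1,-1,-1,-1,-1],"delta_pos":[[0,0,0.01],[0,0,0.01],[0,0,0.01],[0,0,0.005],[0,0,0]],"twist":[[0,0,0],[0,0,0],[0,0,0],[0,0,0],[0,0,0]]}'; for i in 1; do python3 -m jog '{"hand":[-1,-1,-1],"delta_pos":[[0,0,0.004],[0,0,0.003],[0,0,0]],"twist":[[0,0,0],[0,0,0],[0,0,0]]}'; done
```

```text
clock: 18.0
eef_pos: [0.4581, 0.2404, 0.0696]
tool_rot: [[-0.82, 0.572, 0.002], [0.572, 0.82, -0.002], [-0.003, -0.0, -1.0]]
wrist_force: [0.7, 0.3, -1.0]
opening: 0.516
grip_force: 41.5
clock: 18.38
eef_pos: [0.4581, 0.2404, 0.0669]
tool_rot: [[-0.82, 0.572, 0.002], [0.572, 0.82, -0.002], [-0.003, -0.0, -1.0]]
wrist_force: [0.1, 0.8, -0.3]
opening: 0.509
grip_force: 41.5
```

```bash
python3 -m jog '{"hand":[-1,-1,-1],"delta_pos":[[0,0,0.003],[0,0,0.003],[0,0,0]],"twist":[[0,0,0],[0,0,0],[0,0,0]]}'; python3 -m jog '{"hand":[-1,-1],"delta_pos":[[0,0,0.003],[0,0,0]],"twist":[[0,0,0],[0,0,0]]}'
```

```text
clock: 18.75
eef_pos: [0.4583, 0.2402, 0.0644]
tool_rot: [[-0.82, 0.572, 0.002], [0.572, 0.82, -0.002], [-0.003, -0.0, -1.0]]
wrist_force: [1.2, 0.0, -0.2]
opening: 0.508
grip_force: 41.5
clock: 19.0
eef_pos: [0.4584, 0.2398, 0.0633]
tool_rot: [[-0.82, 0.572, 0.002], [0.572, 0.82, -0.003], [-0.003, -0.001, -1.0]]
wrist_force: [0.2, -2.0, 0.9]
opening: 0.509
grip_force: 41.8
```

```bash
python3 -m jog '{"hand":[-1,-1],"delta_pos":[[0,0,0.002],[0,0,0]],"twist":[[0,0,0],[0,0,0]]}'; python3 -m jog '{"hand":[-1,-1],"delta_pos":[[0,0,0.002],[0,0,0]],"twist":[[0,0,0],[0,0,0]]}'
```

```text
clock: 19.25
eef_pos: [0.4585, 0.2395, 0.0627]
tool_rot: [[-0.82, 0.573, 0.003], [0.573, 0.82, -0.003], [-0.004, -0.001, -1.0]]
wrist_force: [0.7, -3.1, 5.2]
opening: 0.509
grip_force: 42.1
clock: 19.5
eef_pos: [0.4586, 0.2392, 0.0622]
tool_rot: [[-0.82, 0.573, 0.003], [0.573, 0.82, -0.004], [-0.005, -0.002, -1.0]]
wrist_force: [0.5, -5.2, 8.8]
opening: 0.508
grip_force: 42.5
```

```bash
python3 -m jog '{"hand":[-1,-1],"delta_pos":[[-0.002,-0.003,0],[0,0,0]],"twist":[[0,0,0],[0,0,0]]}'; python3 -m jog '{"hand":[-1,-1],"delta_pos":[[0,0,0.002],[0,0,0]],"twist":[[0,0,0],[0,0,0]]}'
```

```text
clock: 19.75
eef_pos: [0.4584, 0.2388, 0.0618]
tool_rot: [[-0.82, 0.572, 0.003], [0.572, 0.82, -0.002], [-0.003, 0.0, -1.0]]
wrist_force: [0.8, -3.2, 4.6]
opening: 0.511
grip_force: 41.7
clock: 20.0
eef_pos: [0.4584, 0.2384, 0.0612]
tool_rot: [[-0.82, 0.572, 0.003], [0.572, 0.82, -0.003], [-0.004, -0.001, -1.0]]
wrist_force: [0.7, -3.1, 6.8]
opening: 0.512
grip_force: 42.4
```

```bash
python3 -m jog '{"hand":[-1,-1],"delta_pos":[[-0.002,-0.003,0],[0,0,0]],"twist":[[0,0,0],[0,0,0]]}'; python3 -m jog '{"hand":[-1,-1],"delta_pos":[[0,0,0.001],[0,0,0]],"twist":[[0,0,0],[0,0,0]]}'
```

```text
clock: 20.25
eef_pos: [0.4583, 0.2379, 0.0609]
tool_rot: [[-0.82, 0.572, 0.002], [0.572, 0.82, -0.001], [-0.002, 0.001, -1.0]]
wrist_force: [0.9, -1.3, 2.9]
opening: 0.513
grip_force: 41.7
clock: 20.5
eef_pos: [0.4583, 0.2379, 0.0608]
tool_rot: [[-0.82, 0.572, 0.003], [0.572, 0.82, -0.001], [-0.003, 0.0, -1.0]]
wrist_force: [0.2, -1.6, 6.2]
opening: 0.511
grip_force: 42.1
```

```bash
python3 -m jog '{"hand":[-1,-1],"delta_pos":[[-0.001,-0.0015,0],[0,0,0]],"twist":[[0,0,0],[0,0,0]]}' 20; python3 -m jog '{"hand":[0.08,0.14,0.2,0.26,0.32,0.36],"delta_pos":[[0,0,0],[0,0,0],[0,0,0],[0,0,0],[0,0,0],[0,0,0]],"twist":[[0,0,0],[0,0,0],[0,0,0],[0,0,0],[0,0,0],[0,0,0]]}'
python3 - <<'E'
from h import *
eyes.camera('wrist'); eyes.camera('scene')
for c in ('wrist','scene'):
    for n in ('lamp_mid','lamp','lamp_1_mid'):
        for d in eyes.place_of(n,c)[:4]: 
            if d['point'][1]>.05: print(c,n,np.array(d['point']),round(d['confidence'],2))
E
```

```text
clock: 20.75
eef_pos: [0.4583, 0.2378, 0.0608]
tool_rot: [[-0.821, 0.572, 0.003], [0.572, 0.821, 0.0], [-0.002, 0.002, -1.0]]
wrist_force: [-0.1, -0.9, 5.4]
opening: 0.51
grip_force: 42.0
clock: 21.5
eef_pos: [0.4581, 0.2368, 0.0605]
tool_rot: [[-0.82, 0.572, 0.002], [0.572, 0.82, -0.002], [-0.003, -0.0, -1.0]]
wrist_force: [0.4, 0.9, 0.4]
opening: 0.679
grip_force: 0.0
wrist lamp_mid [0.4592 0.2382 0.0628] 0.8
wrist lamp [0.4595 0.2345 0.0077] 0.63
scene lamp_mid [0.4586 0.2348 0.0599] 0.63
scene lamp [0.455  0.2409 0.0052] 0.76
scene lamp_1_mid [0.48   0.1548 0.0592] 0.54
```

Released with no residual force; now I retreat straight up, opening a little more.

```bash
python3 -m jog '{"hand":[0.4,0.4,0.4,0.4,0.4,0.4,0.4],"delta_pos":[[0,0,-0.02],[0,0,-0.04],[0,0,-0.08],[0,0,-0.1],[0,0,-0.1],[0,0,-0.1],[0,0,0]],"twist":[[0,0,0],[0,0,0],[0,0,0],[0,0,0],[0,0,0],[0,0,0],[0,0,0]]}'
python3 - <<'E'
from h import *
ims=[]
for c in ('wrist','scene'):
    im=eyes.camera(c); m=eyes.camera_model(c)
    if c=='scene':
        u=proj(m,[.51,.17,.05])[0].astype(int); im=cv2.resize(im[u[1]-90:u[1]+90,u[0]-120:u[0]+120],(400,300))
    ims.append(cv2.resize(im,(400,300)))
    for n in ('lamp_mid','lamp','pocket','lamp_1_mid'):
        for d in eyes.place_of(n,c)[:6]: 
            if d['point'][1]>.05: print(c,n,np.array(d['point']),round(d['confidence'],2))
cv2.imwrite('pics/end.png',np.hstack(ims)[:,:,::-1])
E
```

```text
clock: 22.78
eef_pos: [0.4591, 0.2388, 0.2405]
tool_rot: [[-0.82, 0.572, 0.009], [0.572, 0.82, 0.002], [-0.006, 0.006, -1.0]]
wrist_force: [0.3, -0.6, 0.1]
opening: 0.695
grip_force: 0.0
wrist lamp_mid [0.4562 0.2366 0.0615] 0.71
wrist lamp_mid [0.4582 0.2348 0.005 ] 0.63
wrist lamp [0.46   0.2339 0.0059] 0.87
wrist lamp_1_mid [0.4777 0.1542 0.0595] 0.66
scene lamp_mid [0.4547 0.2362 0.058 ] 0.96
scene lamp_mid [0.5176 0.1622 0.0036] 0.66
scene lamp_mid [0.5007 0.0693 0.0604] 0.49
scene lamp [0.4592 0.2408 0.0028] 0.8
scene lamp_1_mid [0.476  0.1533 0.0606] 0.6
```

View pics/end.png

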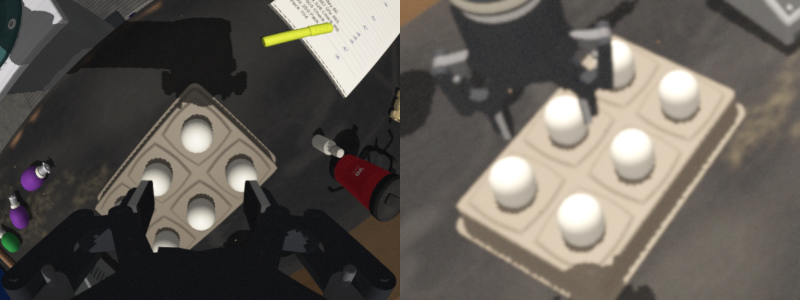

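The lamp stands upright in its pocket (wrist view at (197,133), scene crop at (580,220)) at the same height as its neighbours. All six lamps are in place and the gripper is clear.

```bash
python3 -c "
from plant import workorder; print(workorder.job_done())"
```

```text
the job is handed in; nothing more can be done
None
```

I unscrewed the lamp from the tester and set it upright, cap down, in the empty tray pocket. It looks fully bedded, the other five lamps look undisturbed, and I handed the job in at about 23 s.

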